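Swing out the display easel's prop leg and put the painting up

TASK

Get the little display easel ready: swing its blue prop leg out by pushing on the red post until the leg is seated firmly against its stop peg, without gripping the post or forcing the hinge. Then take the pink-and-orange painting out of the drying rack and set it down gently in the easel's tray, standing upright in about the middle with its painted side to the front; leave everything else where it is.

Things in the scene. Friction and masses are not known exactly. Their poses are not given: they have to be found in the camera images.
- easel: Wooden display easel, fixed to the table. Origin on the table under the middle of the board's front face. Local x points to the back of the easel, y along the board, z up. Board: x 0 to 12, y -100 to 100, 120 mm high. The tray runs along its front (-x), the foot plate lies behind it.
- tray_mid (a point): Middle of the tray's floor, 30 mm above the table, 12 mm in front of the board. The channel is 200 mm long (easel y), 24 mm wide (easel x -24 to 0); its front lip is 12 mm thick and rises 20 mm above the floor (top 50 mm above the table). A canvas in it has its centre 75 mm above this point.
- foot (a point): Middle of the top of the easel's foot plate (easel x 12 to 157, y -100 to 100, 12 mm thick). On it stands the black rubber stop peg, 10 mm thick, 59 mm high, some 90 mm from the hinge. It is set elsewhere round the hinge each time: the leg meets it anywhere from 1.2 to 1.6 rad of swing; that is not measured. The peg gives: about 1 mm at the post for each 3 to 4 N.
- hinge (a point): Top of the leg's vertical hinge axis, at easel x 22, y -50 mm, 120 mm up. The hinge is stiff: about 3 N at the post swings the leg, and it stays where it is left. To seat it on its stop, push at the post with about 8 to 14 N (at least 7 N) for half a second or more; a push or pinch over 22 N strains the hinge.
- leg: Blue prop leg, hinged like a gate on the easel's back, 12 mm thick, 150 mm long, 16 to 110 mm above the table. Origin on the hinge axis at table height; local y runs along the leg to the post, local x is the way to push it (outwards), z up. Folded (swing 0) its y lies along the easel's y; it swings out clockwise seen from above, and starts at 0.25 to 0.55 rad.
- post (a point): Middle of the free part of the red upright round post at the leg's end, 145 mm above the table. The post is 14 mm thick, stands 145 mm from the hinge axis, and is free from 110 to 175 mm above the table; it stands clear above the board (120 mm), so it can be pushed by shut fingers pointing down.
- pink_centre (a point): Centre of the painting to put up: a stretched canvas 150 mm wide (y), 150 mm high (z), 18 mm thick (x), 140 to 280 g, with vertical pink, red, orange and flesh stripes and a flesh disc on its front (-x) and pink edges. It stands in either slot of the rack, painted side to the rack's front (-x).
- pink_face (a point): Middle of that canvas's painted side, 9 mm in front (-x) of its centre.
- blue_centre (a point): Centre of the other canvas in the rack, the same size, plain blue with a sand-coloured strip. It is to stay in its slot; the two canvases stand 80 mm apart, centre to centre.
- rack: Dark wooden drying rack, fixed. Origin on the table under its middle. 160 mm (x) by 170 mm (y), floor 12 mm thick; two slots at x -40 and +40 mm, 23 mm wide, between short posts that reach 52 mm above the table.
- jar: Red paint jar, 52 mm wide, 70 mm high; bystander, origin under its middle.
- tape: Roll of yellow tape lying flat, 90 mm wide, 24 mm high; bystander.
- brush: Brush lying on the table; bystander.
- knife: Palette knife lying on the table; bystander.
Mind the look-alikes: they are no part of the job. There is more than one size of the part that bears pink_centre; the job needs the smallest.

How it is judged:
By the outcome, as a careful person would: the job done as asked, in the order asked, and still so for the second after the job is handed in, with the robot touching nothing.
It also fails if it takes over 64 s, if anything falls off the work surface, if the arm or the gripper's body presses on something with over 40 N, if the wrist force passes 120 N, or if a joint passes its speed limit or range.

ROBOT

A 6-joint arm with a two-finger parallel gripper is mounted at the origin on the work surface. World frame = base frame: x ahead of the robot, y to its left, z up, the work surface at z = 0. Lengths are in m, angles in rad, forces in N, time in s.
With the tool pointing down it reaches from about 0.375 to 0.925 m from the base axis. Payload 5.7 kg.
Tool frame: the origin (TCP) lies midway between the tips of the shut fingers; the grasp point (between the pads) lies 19 mm behind it; z points along the fingers, y is the line along which they close (so a half turn about z gives the same grasp; the last joint's range is limited). The gripper opens to 88 mm and grips with 3 to 60 N. Pads are 20 mm wide; open, the fingers measure 115 mm over their backs; the gripper's body (75 mm by 178 mm) begins 61 mm behind the grasp point.
Start: joints at [1.009, 0.359, 1.51, -0, 1.272, -0.115], TCP at [0.259, 0.541, 0.223] pointing down, gripper open.
Joint ranges: [-2.97, 2.97], [-1.01, 2.36], [0.21, 2.38], [-0.96, 4.11], [0.2, 2.71], [-2.98, 2.98]. Speed limits (rad/s): [2.39, 2.39, 3.14, 3.14, 3.14, 3.14].

INTERFACE

Orientations are given as a unit quaternion [x, y, z, w].
In Python, from bench import move_ptp, servo_line, goto_joints, move_gripper, sleep, inverse_kinematics, capture, PlanningError, close_job, spot_in, silhouettes, current_clock, current_joint_pos, current_qvel, current_joint_torque, current_position, current_orientation, current_force, current_torque, current_finger_gap gives the robot as it stands. Calls block until the motion is done:
- move_ptp(position, orientation): joint-space move of the TCP to a pose.
- servo_line(position, orientation=None, rate=0.15, contact_N=None): straight line of the TCP; orientation=None keeps the orientation; rate is the mean speed in m/s. With contact_N (N) it stops when the force on the tool has changed by that much, and returns True; else False.
- goto_joints(angles): joint-space move.
- move_gripper(opening): finger opening in m; the grip force is fixed at half the most; returns when the fingers have stopped.
- sleep(seconds).
- inverse_kinematics(position, orientation): joint angles nearest the present ones, or None.
- capture(name): name is "scene" or "top" or "wrist"; returns a dict with "image" (400x640x3 uint8, blue, green, red), "range_z" (400x640 float32, m along the optical axis (not along the pixel's ray), 0 where there is no reading), "intrinsics" (3x3 intrinsics, pixels), "R" (3x3) and "t" (3): a world point X has camera coordinates R X + t. Camera axes: x right, y down, z forward; pixel columns grow to the right and rows downward; lengths in m; the calibration is good to about 2 mm. A picture is of the moment at which its call begins.
A pose or a line that the arm cannot do raises PlanningError and nothing moves.
- close_job(): hands the job in, once; it reports no verdict.
Trained networks look in the newest picture that a camera, given by its name, has taken for a name from the list of things; names that differ only in an ending like _2 or _b are one class to them, and where a whole thing is asked for, a point or a joint stands for the part that bears it (a point fixed in the world has none). Each returns a list of dicts, best first, with "conf" (0 to 1); they miss things now and then, are a little off and sometimes report something else, mostly with a low value. They report only what shows in the picture. A call takes as long as a camera call. They do not tell look-alikes from the thing itself.
- spot_in(camera, query): "xy" ([column, row] in pixels, amid what is visible of it).
- silhouettes(camera, query): "region" (400x640 bool, what is visible of it) and "xy" ([column, row] in pixels, amid what is visible of it).
Readings, each from a call of its own:
- current_clock(): time.
- current_joint_pos(): joint angles.
- current_qvel(): joint speeds.
- current_joint_torque(): joint torques, N m.
- current_position(): TCP position.
- current_orientation(): TCP orientation.
- current_force(): force on the tool from outside, world axes, zero at the start.
- current_torque(): the same for the moment, N m.
- current_finger_gap(): finger opening in m.
Only numpy, scipy, OpenCV 4.12 (cv2) and the standard library are available. Lean on these libraries where they do the work, as an engineer would, in place of code of your own. Each camera call takes 0.05 s, during which the arm holds its last target. There are 200 camera calls.

## Working session

There is one attempt and no reset: what is moved stays moved. The work goes in short steps, each a Python script; the robot and the scene stay as the last script left them, time stands still between calls to the robot, and variables do not carry over. Pictures are saved under pics/ and viewed, on a budget of 10 in all, crops included, one or two more only if the job needs it, and the job is handed in when it is done.

```bash
ls; mkdir -p pics; python3 - <<'E'
from bench import *
import cv2,numpy as np
a=capture("scene");b=capture("top")
np.savez("c0.npz",**{k+"_s":a[k] for k in a if k!='name'},**{k+"_t":b[k] for k in b if k!='name'})
cv2.imwrite("pics/scene0.png",a["image"]);cv2.imwrite("pics/top0.png",b["image"])
for c in (a,b): print(c["intrinsics"].round(1).tolist(),(-c["R"].T@c["t"]).round(3),c["R"].round(2).tolist())
for cam in("scene","top"):
  for q in("easel","leg","post","hinge","pink_centre","blue_centre","rack","foot","tray_mid","jar"):
    print(cam,q,[(np.round(d["xy"]).tolist(),round(d["conf"],2)) for d in spot_in(cam,q)][:4])
print(current_clock(),current_force())
E
```

```text
pics
[[501.4, 0.0, 316.0], [0.0, 501.4, 196.5], [0.0, 0.0, 1.0]] [ 0.955 -0.67   1.288] [[0.78, 0.63, 0.0], [0.51, -0.63, -0.58], [-0.37, 0.45, -0.81]]
[[483.2, 0.0, 318.8], [0.0, 483.2, 193.5], [0.0, 0.0, 1.0]] [ 0.291 -0.011  1.639] [[0.01, -1.0, -0.0], [-1.0, -0.01, -0.08], [0.08, 0.0, -1.0]]
scene easel [([397.0, 190.0], 0.78)]
scene leg [([404.0, 172.0], 0.74)]
scene post [([401.0, 168.0], 0.92)]
scene hinge [([397.0, 190.0], 0.98)]
scene pink_centre [([287.0, 270.0], 0.66), ([329.0, 132.0], 0.66), ([184.0, 219.0], 0.59)]
scene blue_centre [([256.0, 256.0], 0.7)]
scene rack [([278.0, 294.0], 0.95), ([325.0, 203.0], 0.29)]
scene foot [([399.0, 184.0], 0.72)]
scene tray_mid [([404.0, 185.0], 0.55)]
scene jar [([370.0, 239.0], 0.61), ([321.0, 222.0], 0.51), ([258.0, 257.0], 0.27)]
top easel [([250.0, 150.0], 0.91)]
top leg []
top post [([239.0, 154.0], 0.52), ([249.0, 146.0], 0.19)]
top hinge [([248.0, 149.0], 0.72)]
top pink_centre [([396.0, 170.0], 0.87), ([412.0, 264.0], 0.83), ([249.0, 234.0], 0.68)]
top blue_centre [([393.0, 189.0], 0.85)]
top rack [([387.0, 183.0], 0.78)]
top foot [([247.0, 149.0], 0.73)]
top tray_mid [([250.0, 148.0], 0.94), ([441.0, 155.0], 0.39)]
top jar [([305.0, 181.0], 0.52), ([314.0, 139.0], 0.51)]
1.1 [ 0.56620682 -0.31511713  0.10379976]
```

```bash
python3 - <<'E'
import cv2
a=cv2.imread("pics/scene0.png");b=cv2.imread("pics/top0.png")
cv2.imwrite("pics/scene0c.png",cv2.resize(a[80:350,130:490],None,fx=2.2,fy=2.2,interpolation=3))
cv2.imwrite("pics/top0c.png",cv2.resize(b[90:300,180:460],None,fx=2.8,fy=2.8,interpolation=3))
E
```

```text
(no output)
```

View pics/scene0c.png

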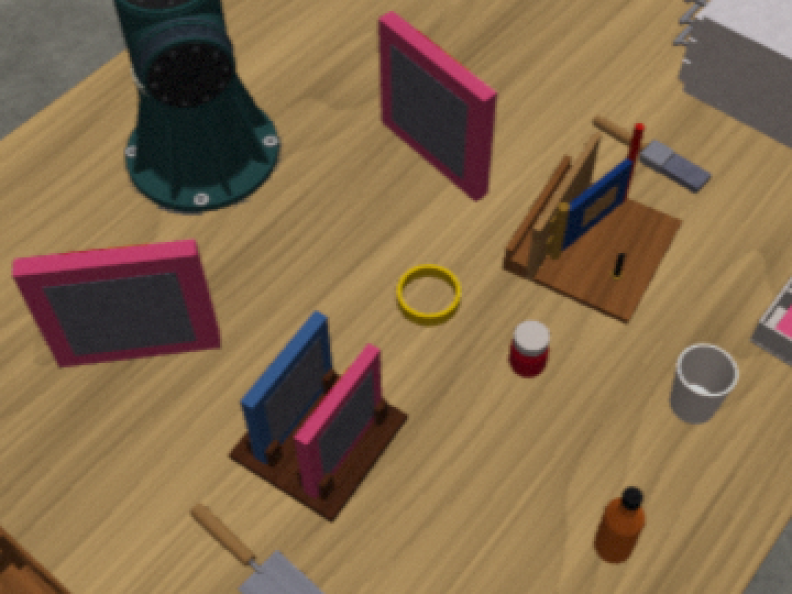

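View pics/top0c.png

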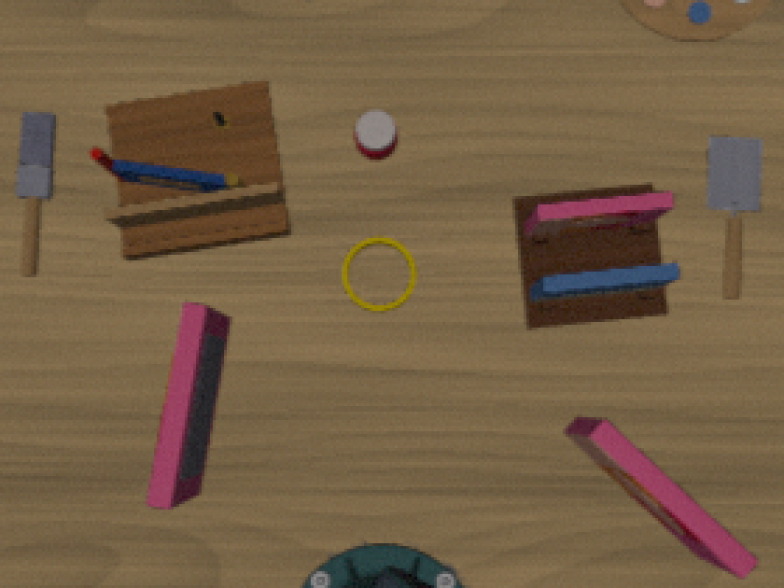

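The top view (full-image pixels) has three pink canvases: one in the rack at (396,170), and free-standing ones at (249,234) and (412,264), both clearly larger. The rack one fits, since it is the smallest and is paired with the blue. The easel is at (250,150) with its tray facing the robot, and the leg hinge is at the right with the red post to the left at (215,146). Next I'll measure from depth.

```bash
cat > h.py <<'E'
import numpy as np,cv2
from bench import *
def cloud(c):
    z=c["range_z"];v,u=np.mgrid[:400,:640];K=c["intrinsics"]
    p=np.stack([(u-K[0,2])*z/K[0,0],(v-K[1,2])*z/K[1,1],z],-1)
    return (p-c["t"])@c["R"],z>0
def proj(c,X):
    p=c["R"]@np.asarray(X)+c["t"]; q=c["intrinsics"]@p; return q[:2]/q[2]
def rect(pts):
    (cx,cy),(w,h),a=cv2.minAreaRect((pts[:,:2]*1000).astype(np.float32))
    a=np.deg2rad(a if h>w else a+90)   # direction of short side
    a=(a+np.pi/2)%np.pi-np.pi/2        # short-side yaw
    return np.round([cx,cy,min(w,h),max(w,h)],1),round(a,3)
E
python3 - <<'E'
from h import *
d=np.load("c0.npz")
for s in "ts":
    c={k[:-2]:d[k] for k in d if k.endswith("_"+s)}
    P,ok=cloud(c);I=c["image"].astype(int);B,G,R=I[...,0],I[...,1],I[...,2]
    hsv=cv2.cvtColor(c["image"],cv2.COLOR_BGR2HSV);H,S,V=[hsv[...,i] for i in range(3)]
    z=P[...,2]
    box=lambda a,b,e,f:(P[...,0]>a)&(P[...,0]<b)&(P[...,1]>e)&(P[...,1]<f)&ok
    print(s)
    print("table z",np.median(z[box(.4,.5,-.1,.1)]))
    pink=(H>165)&(H<178)&(S>110)&(V>60)
    n,L=cv2.connectedComponents((pink&ok).astype(np.uint8))
    for i in range(1,n):
        m=L==i
        if m.sum()<60: continue
        zt=np.percentile(z[m],97); q=P[m&(z>zt-.012)]; print("pink",m.sum(),zt.round(3),rect(q))
    for nm,m in (("blue",(H>98)&(H<115)&(S>100)&(V>50)),("red",((H<5)|(H>176))&(S>180)&(V>60))):
        n,L=cv2.connectedComponents((m&ok).astype(np.uint8))
        for i in range(1,n):
            k=L==i
            if k.sum()<20: continue
            zt=np.percentile(z[k],97);q=P[k&(z>zt-.012)];print(nm,k.sum(),zt.round(3),P[k].mean(0).round(3),rect(q))
    # board top
    e=(P[...,0]>.3)&ok&(P[...,1]>.05)&(P[...,1]<.5)&(z>.11)&(z<.13)&(H>8)&(H<28)
    if e.sum()>10: print("board",e.sum(),rect(P[e]),P[e].mean(0).round(3))
    f=ok&(P[...,0]>.3)&(P[...,1]>.05)&(P[...,1]<.5)&(z>.008)&(z<.018)
    print("foot",f.sum(),rect(P[f]) if f.sum()>10 else "")
E
```

```text
t
table z -0.00044738923352271936
pink 408 0.041 (array([879.5, 271.1,  52.6,  82.5]), np.float64(-1.548))
pink 374 0.167 (array([ 504.2, -242.6,   19.3,  147.5]), np.float64(0.107))
pink 812 0.222 (array([282.7, 215.4,  26.9, 216.2]), np.float64(1.4))
pink 783 0.222 (array([ 189.5, -302. ,   27.2,  216.7]), np.float64(-0.745))
blue 372 0.043 [0.879 0.343 0.035] (array([880. , 343.5,  55.6,  78.1]), np.float64(1.552))
blue 37 0.015 [ 0.766 -0.384  0.009] (array([ 766.7, -384.6,   20.5,   21.7]), np.float64(-1.383))
blue 27 0.187 [ 0.63  -0.63   0.125] (array([ 624.3, -636.6,    1.4,    4.1]), np.float64(0.456))
blue 151 0.115 [0.546 0.248 0.107] (array([546.8, 247.3,  11.2, 124.9]), np.float64(-0.132))
blue 338 0.167 [ 0.423 -0.242  0.154] (array([ 424.5, -248.4,   17.9,  147.9]), np.float64(0.11))
board 278 (array([532. , 222. ,  69.7, 195.7]), np.float64(0.055)) [0.515 0.219 0.119]
foot 2252 (array([639.1, 274.5, 449.1, 677.9]), np.float64(1.57))
s
table z 0.001727237844931523
pink 1507 0.221 (array([284.4, 216. ,  34.4, 215.9]), np.float64(1.405))
pink 2128 0.221 (array([ 188.6, -
[... 385 characters left out ...]
48 0.248 0.11 ] (array([547.2, 250. ,  13.4, 123.5]), np.float64(-0.136))
blue 373 0.043 [0.881 0.345 0.037] (array([880.2, 344. ,  59.6,  77.3]), np.float64(1.564))
blue 577 0.166 [ 0.429 -0.264  0.144] (array([ 424.8, -248.8,   19. ,  149.7]), np.float64(0.122))
blue 86 0.016 [ 0.765 -0.383  0.011] (array([ 765. , -383.5,   22.4,   24.1]), np.float64(0.672))
red 48 0.183 [0.558 0.313 0.15 ] (array([556. , 316.6,   6.9,  18.6]), np.float64(0.531))
red 89 0.05 [ 0.614 -0.004  0.032] (array([613.7,  -1.3,  20.8,  46.3]), np.float64(-1.006))
board 291 (array([516.6, 220.7,  61.6, 199.6]), np.float64(-0.054)) [0.518 0.211 0.12 ]
foot 2518 (array([640.3, 276.2, 448.3, 680.1]), np.float64(1.569))
```

```bash
cat >> h.py <<'E'
from scipy.spatial.transform import Rotation as Ro
def down(psi): return (Ro.from_euler('z',psi)*Ro.from_euler('x',np.pi)).as_quat()
def rz(a): return np.array([[np.cos(a),-np.sin(a)],[np.sin(a),np.cos(a)]])
def fit_board(P,ok,H):
    z=P[...,2]
    m=ok&(z>.112)&(z<.128)&(P[...,0]>.42)&(P[...,0]<.62)&(P[...,1]>.08)&(P[...,1]<.36)&(H<30)
    q=P[m][:,:2].astype(float); best=(0,)
    for a in np.arange(.0,.3,.005):
        u=q@np.array([np.cos(a),np.sin(a)]); s=np.sort(u)
        k=np.searchsorted(s,s+.012)-np.arange(len(s)); i=k.argmax()
        if k[i]>best[0]: best=(k[i],a,s[i])
    n,a,s0=best
    u=q@np.array([np.cos(a),np.sin(a)]);v=q@np.array([-np.sin(a),np.cos(a)])
    w=v[(u>s0-.002)&(u<s0+.014)]; u=u[(u>s0-.004)&(u<s0+.016)]
    lo,hi=np.percentile(w,[.5,99.5]); f=(np.percentile(u,4)+np.percentile(u,96))/2-.006
    return n,a,rz(a)@[f,(lo+hi)/2],hi-lo,np.percentile(u,96)-np.percentile(u,4)
E
python3 - <<'E'
from h import *
d=np.load("c0.npz")
for s in "ts":
    c={k[:-2]:d[k] for k in d if k.endswith("_"+s)}
    P,ok=cloud(c);H=cv2.cvtColor(c["image"],cv2.COLOR_BGR2HSV)[...,0]
    print(fit_board(P,ok,H))
q=current_orientation();print(q,Ro.from_quat(q).as_matrix().round(2).tolist())
w=capture("wrist");print("cam",(-w["R"].T@w["t"]),w["R"].round(2).tolist(),w["intrinsics"][0])
for psi in np.arange(-3,3.2,.5):
    r=[inverse_kinematics(p,down(psi)) for p in([.56,.3,.13],[.68,.18,.13],[.5,-.243,.12],[.5,.21,.14])]
    print(round(psi,1),[None if x is None else np.round(x,2).tolist() for x in r])
E
```

```text
(np.int64(227), np.float64(0.165), array([0.50758244, 0.21969476]), np.float64(0.19555919562060947), np.float64(0.011709229145543731))
(np.int64(222), np.float64(0.165), array([0.50635935, 0.21912841]), np.float64(0.201793427322449), np.float64(0.011802473356110288))
[ 2.21538651e-01  9.75151589e-01 -6.77492048e-05 -1.61967387e-05] [[-0.9, 0.43, -0.0], [0.43, 0.9, -0.0], [0.0, -0.0, -1.0]]
cam [0.18528844 0.57656301 0.38327792] [[0.43, 0.9, 0.0], [0.86, -0.41, 0.3], [0.27, -0.13, -0.95]] [350.7473092    0.         316.99892473]
-3.0 [[0.38, 0.5, 1.53, 0.0, 1.11, -1.33], [0.16, 0.59, 1.36, 0.0, 1.19, -1.55], [-0.58, 0.41, 1.72, 0.0, 1.01, -2.29], [0.27, 0.37, 1.73, 0.0, 1.04, -1.44]]
-2.5 [[0.38, 0.5, 1.53, 0.0, 1.11, -1.83], [0.16, 0.59, 1.36, 0.0, 1.19, -2.05], [-0.58, 0.41, 1.72, 0.0, 1.01, -2.79], [0.27, 0.37, 1.73, 0.0, 1.04, -1.94]]
-2.0 [[0.38, 0.5, 1.53, 0.0, 1.11, -2.33], [0.16, 0.59, 1.36, 0.0, 1.19, -2.55], None, [0.27, 0.37, 1.73, 0.0, 1.04, -2.44]]
-1.5 [[0.38, 0.5, 1.53, 0.0, 1.11, -2.83], None, [-0.58, 0.41, 1.72, -0.0, 1.01, 2.49], [0.27, 0.37, 1.73, -0.0, 1.04, -2.94]
[... 719 characters left out ...]
 0.41, 1.72, -0.0, 1.01, -0.01], [0.27, 0.37, 1.73, -0.0, 1.04, 0.84]]
1.5 [[0.38, 0.5, 1.53, -0.0, 1.11, 0.45], [0.16, 0.59, 1.36, -0.0, 1.19, 0.23], [-0.58, 0.41, 1.72, 0.0, 1.01, -0.51], [0.27, 0.37, 1.73, -0.0, 1.04, 0.34]]
2.0 [[0.38, 0.5, 1.53, -0.0, 1.11, -0.05], [0.16, 0.59, 1.36, 0.0, 1.19, -0.27], [-0.58, 0.41, 1.72, 0.0, 1.01, -1.01], [0.27, 0.37, 1.73, -0.0, 1.04, -0.16]]
2.5 [[0.38, 0.5, 1.53, 0.0, 1.11, -0.55], [0.16, 0.59, 1.36, 0.0, 1.19, -0.77], [-0.58, 0.41, 1.72, 0.0, 1.01, -1.51], [0.27, 0.37, 1.73, 0.0, 1.04, -0.66]]
3.0 [[0.38, 0.5, 1.53, 0.0, 1.11, -1.05], [0.16, 0.59, 1.36, 0.0, 1.19, -1.27], [-0.58, 0.41, 1.72, 0.0, 1.01, -2.01], [0.27, 0.37, 1.73, 0.0, 1.04, -1.16]]
```

```bash
python3 - <<'E'
from h import *
move_gripper(0.0)
p=current_position(); servo_line([p[0],p[1],.34],rate=.25)
move_ptp([.47,.22,.34],down(1.735))
w=capture("wrist"); np.savez("w1.npz",**{k:w[k] for k in w}); cv2.imwrite("pics/w1.png",w["image"])
P,ok=cloud(w);H=cv2.cvtColor(w["image"],cv2.COLOR_BGR2HSV)[...,0]
print(fit_board(P,ok,H),current_clock())
for q in("post","hinge","tray_mid"):
  for d in spot_in("wrist",q)[:2]:
    u,v=np.round(d["xy"]).astype(int); print(q,u,v,round(d["conf"],2),P[v,u].round(3))
E
```

```text
(np.int64(1921), np.float64(0.165), array([0.50600958, 0.21956319]), np.float64(0.1967933762122432), np.float64(0.011303337332338126)) 4.5917
post 384 139 0.64 [0.542 0.263 0.087]
hinge 386 152 0.84 [0.543 0.251 0.109]
tray_mid 434 14 0.74 [0.584 0.417 0.016]
tray_mid 383 152 0.63 [0.54  0.251 0.106]
```

View pics/w1.png

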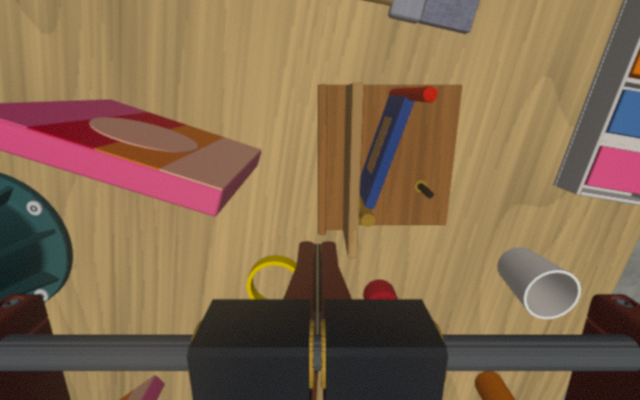

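The wrist view shows the board running along column 352, the leg from the hinge at (368,215) to the post at (428,94), and the peg at (425,188). The fit matches the other two cameras: E=(0.506,0.2195), yaw 0.165. Now the push.

```bash
cat >> h.py <<'E'
E0=np.array([.5062,.2195]); EY=.165
HG=E0+rz(EY)@[.022,-.05]
def push_pose(s,c=.0205,z=.130):
    th=EY-s; xy=HG+rz(th)@[-c,.145]
    return [xy[0],xy[1],z],down(th+np.pi/2)
def fpush(s,base,n=1): 
    th=EY-s; return -float((np.array(current_force())-base)[:2]@[np.cos(th),np.sin(th)])
E
python3 - <<'E'
from h import *
s=.30
p,q=push_pose(s,.045,.25); move_ptp(p,q)
p,q=push_pose(s,.045); servo_line(p,q,rate=.15)
sleep(.3); base=np.array(current_force())
p,q=push_pose(s,.0205-.012); hit=servo_line(p,q,rate=.03,contact_N=2)
pos=np.array(current_position()); th=EY-s
loc=rz(th).T@(pos[:2]-HG); print("hit",hit,loc.round(4),fpush(s,base),current_clock())
np.save("base.npy",base)
E
```

```text
hit True [-0.0172  0.1448] -0.16428743498751644 7.5
```

```bash
python3 - <<'E'
from h import *
base=np.load("base.npy")
s=.33; log=[]
while s<1.75:
    far=s<1.02
    s+=.1 if far else .02
    p,q=push_pose(s)
    hit=servo_line(p,q,rate=.06 if far else .03,contact_N=10 if far else 6)
    f=fpush(s,base); log.append((round(s,2),round(f,1),hit))
    if f>6.5 or (hit and far): break
print(log,current_clock(),current_force(),base,current_position(),p)
np.save("s.npy",s)
E
```

```text
[(0.43, -0.1, False), (0.53, -0.8, False), (0.63, 0.3, False), (0.73, 0.9, False), (0.83, -0.5, False), (0.93, -0.1, False), (1.03, 0.2, False), (1.05, 1.7, False), (1.07, 3.1, False), (1.09, 1.0, False), (1.11, 1.2, False), (1.13, 1.7, False), (1.15, 1.9, False), (1.17, 1.8, False), (1.19, 2.1, False), (1.21, 0.9, False), (1.23, 1.1, False), (1.25, 1.0, False), (1.27, 1.8, False), (1.29, 1.8, False), (1.31, 0.7, False), (1.33, 0.6, False), (1.35, 3.7, False), (1.37, 9.0, False)] 14.525 [-2.59966534  8.92163047  0.28818659] [0.27231066 0.42671137 0.62454963] [0.66345585 0.2465682  0.1300028 ] [np.float64(0.6641877992879053), np.float64(0.24480182956262111), 0.13]
```

```bash
python3 - <<'E'
from h import *
base=np.load("base.npy"); s=float(np.load("s.npy")); log=[]
sleep(.1)
for i in range(8):
    f=np.mean([fpush(s,base) for _ in range(3)]); log.append(round(f,1))
    if f>10.5: break
    s+=.0035; p,q=push_pose(s); servo_line(p,q,rate=.01); sleep(.08)
for i in range(5): sleep(.2); log.append(round(fpush(s,base),1))
# back off slowly, then away and up
p,q=push_pose(s,.06); servo_line(p,q,rate=.05)
print(log,s,current_clock(),fpush(s,base))
p=list(p); p[2]=.34; servo_line(p,rate=.25)
move_ptp([.47,.22,.34],down(1.735))
w=capture("wrist"); cv2.imwrite("pics/w2.png",w["image"][60:300,250:560]); np.savez("w2.npz",**{k:w[k] for k in w})
P,ok=cloud(w); hsv=cv2.cvtColor(w["image"],cv2.COLOR_BGR2HSV)
m=ok&(hsv[...,0]>100)&(hsv[...,0]<122)&(hsv[...,1]>130)&(P[...,2]>.095)&(P[...,2]<.115)&(P[...,1]<.33)&(P[...,1]>.1)&(P[...,0]<.72)
r=rect(P[m]); print(r, "swing",EY-r[1],current_clock())
E
```

```text
[np.float64(8.6), np.float64(9.8), np.float64(11.5), 10.6, 10.6, 10.8, 10.2, 10.8] 1.3770000000000004 17.2333 -0.2223262486640534
(array([604.9, 204.5,  10.9, 126.7]), np.float64(-1.158)) swing 1.323 19.525
```

View pics/w2.png

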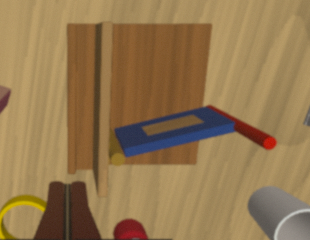

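The leg rests on the peg at about 1.32 rad of swing, after roughly 1.3 s at about 10.6 N. In this crop the leg runs (118,150)-(235,120) and the post is at (270,143). Next is the canvas, with one confirming crop.

```bash
python3 - <<'E'
from h import *
move_ptp([.5035,-.243,.32],down(1.678))
move_gripper(.055)
w=capture("wrist"); cv2.imwrite("pics/w3.png",w["image"])
P,ok=cloud(w); hsv=cv2.cvtColor(w["image"],cv2.COLOR_BGR2HSV);H,S=hsv[...,0],hsv[...,1]
for nm,m in(("pink",(H>163)&(H<178)&(S>100)),("blue",(H>98)&(H<118)&(S>100))):
    m=m&ok&(P[...,2]>.15)&(P[...,2]<.172)&(abs(P[...,0]-.47)<.1)&(abs(P[...,1]+.245)<.1)
    print(nm,m.sum(),np.median(P[m][:,2]),rect(P[m]))
print(current_clock())
E
```

```text
pink 2809 0.1603504814285376 (array([ 502.9, -243.5,   17.5,  148.6]), np.float64(0.114))
blue 2735 0.1604350801135472 (array([ 424.6, -248.8,   17.1,  147.4]), np.float64(0.109))
22.2333
```

View pics/w3.png

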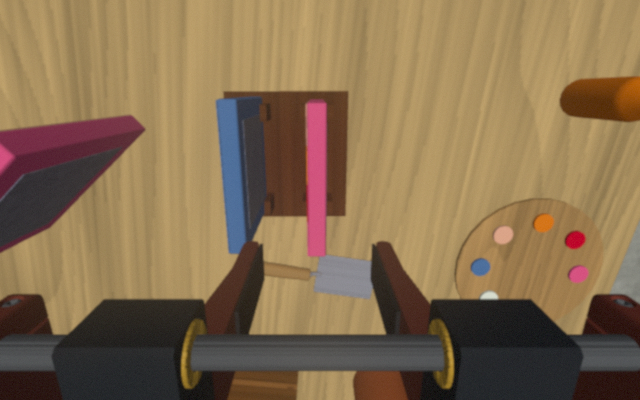

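The crop shows the pink canvas edge-on in the rack's far slot at (316,178), 18 x 150 mm, with the blue one beside it at (240,175). The larger pink one at (60,190) is outside the rack. Grasping now, then checking the in-hand canvas to cancel the camera bias.

```bash
python3 - <<'E'
from h import *
# tray channel from the earlier wrist pictures (easel frame)
for f in("w1.npz","w2.npz"):
    c=dict(np.load(f));P,ok=cloud(c);H=cv2.cvtColor(c["image"],cv2.COLOR_BGR2HSV)[...,0]
    print(fit_board(P,ok,H)[1:4])
    L=(P[ok][:,:2]-E0)@rz(EY);z=P[ok][:,2]
    for lo,hi,n in((.044,.054,"lip"),(.114,.126,"board")):
        m=(z>lo)&(z<hi)&(abs(L[:,1])<.09)&(L[:,0]>-.05)&(L[:,0]<(-.01 if n=="lip" else .016))
        for y0 in(-.08,-.02,.03):
            k=m&(L[:,1]>y0)&(L[:,1]<y0+.05); print(n,y0,k.sum(),np.percentile(L[k,0],[5,50,95]).round(4) if k.sum()>9 else "")
Q=down(1.682)
servo_line([.5029,-.2435,.20],Q,rate=.2)
servo_line([.5029,-.2435,.118],Q,rate=.1,contact_N=8)
move_gripper(0.0); print("gap",current_finger_gap(),current_force())
servo_line([.5029,-.2435,.318],Q,rate=.12); sleep(.2)
print("gap",current_finger_gap(),current_force(),current_position())
w=capture("wrist"); cv2.imwrite("pics/w4.png",w["image"]);np.savez("w4.npz",**w)
P,ok=cloud(w); hsv=cv2.cvtColor(w["image"],cv2.COLOR_BGR2HSV);H,S=hsv[...,0],hsv[...,1]
m=(H>163)&(H<178)&(S>100)&ok&(P[...,2]>.345)&(P[...,2]<.375)&(abs(P[...,0]-.5)<.05)
T=np.array(current_position());R=Ro.from_quat(current_orientation()).as_matrix()
L=(P[m]-T)@R; print(m.sum(),"z",P[m][:,2].mean(),"tool y by tool x:")
for x0 in np.arange(-.08,.08,.02):
    k=(L[:,0]>x0)&(L[:,0]<x0+.02)
    if k.sum()>15: print(round(x0,2),k.sum(),np.percentile(L[k,1],[4,50,96]).round(4))
print("tool x range",np.percentile(L[:,0],[1,99]),current_clock())
E
```

```text
(np.float64(0.165), array([0.50600958, 0.21956319]), np.float64(0.1967933762122432))
lip -0.08 317 [-0.0356 -0.0301 -0.0247]
lip -0.02 340 [-0.0356 -0.0304 -0.0252]
lip 0.03 388 [-0.0356 -0.0305 -0.0244]
board -0.08 442 [0.0003 0.006  0.0119]
board -0.02 476 [0.0005 0.0059 0.0113]
board 0.03 545 [0.0003 0.0057 0.0112]
(np.float64(0.165), array([0.50598651, 0.21972458]), np.float64(0.19632643103547032))
lip -0.08 313 [-0.0353 -0.0299 -0.0244]
lip -0.02 342 [-0.0352 -0.03   -0.0247]
lip 0.03 362 [-0.0351 -0.0301 -0.025 ]
board -0.08 438 [0.0004 0.006  0.012 ]
board -0.02 481 [0.0003 0.0056 0.0111]
board 0.03 547 [0.0003 0.0058 0.0113]
gap 0.017761784233740766 [-0.18188718 -0.36507484  1.31100743]
gap 0.017694361828148552 [ 0.49848775  0.16513082 -1.76125484] [ 0.50275701 -0.24338623  0.31757286]
11815 z 0.35990662895896414 tool y by tool x:
-0.06 290 [-0.0085  0.0002  0.0088]
-0.04 955 [-0.0082  0.0002  0.0085]
-0.02 997 [-0.0081  0.0006  0.0092]
0.0 2244 [-0.0075  0.001   0.0095]
0.02 2320 [-0.0071  0.0006  0.0086]
0.04 2711 [-0.0072  0.0006  0.0087]
0.06 2298 [-0.0071  0.0006  0.0086]
tool x range [-0.04222621  0.07411797] 26.675
```

In hand, the canvas is centred on the tool to about 0.5 mm (gap 17.7 mm, gripped 42 mm above the TCP). Carry it over and place it with contact sensing.

```bash
python3 - <<'E'
from h import *
xy=E0+rz(EY)@[-.0126,.001]; Q=down(EY+np.pi/2)
move_ptp([*xy,.318],Q); sleep(.2); print(current_finger_gap(),current_position(),xy)
servo_line([*xy,.170],Q,rate=.12); sleep(.2); f0=np.array(current_force())
hit1=servo_line([*xy,.145],Q,rate=.05,contact_N=4); print("mid",hit1,current_position(),current_force()-f0)
if not hit1:
    hit=servo_line([*xy,.132],Q,rate=.012,contact_N=3)
    sleep(.1); print("down",hit,current_position(),current_force()-f0,current_torque())
w=capture("scene");cv2.imwrite("pics/s5.png",cv2.resize(w["image"][110:250,300:480],None,fx=3.5,fy=3.5,interpolation=3));print(current_clock())
E
```

```text
0.017794448162104622 [0.49398825 0.21760475 0.31795207] [0.49360688 0.21841684]
mid False [0.49356419 0.21841244 0.144769  ] [0.80312455 0.69953056 0.63897849]
down True [0.49360168 0.21839303 0.13607648] [-0.1128469   1.42411818  8.41939921] [-0.08224443  0.09922785 -0.011345  ]
31.7
```

View pics/s5.png

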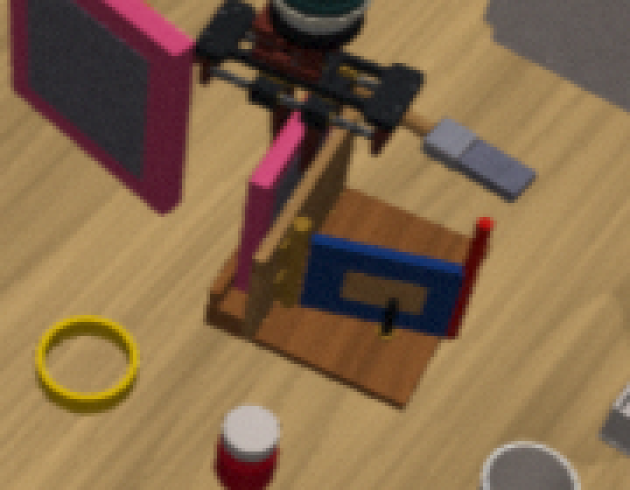

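The canvas stands in the tray (crop (265,210)), on the floor at the expected height. The leg is touching the black peg at (390,318). Releasing and checking.

```bash
python3 - <<'E'
from h import *
move_gripper(.045)
p=current_position(); servo_line([p[0],p[1],.24],rate=.08); servo_line([p[0],p[1],.34],rate=.2)
sleep(.5)
w=capture("wrist");P,ok=cloud(w);hsv=cv2.cvtColor(w["image"],cv2.COLOR_BGR2HSV);H,S=hsv[...,0],hsv[...,1]
m=(H>163)&(H<178)&(S>100)&ok&(P[...,2]>.17)&(P[...,2]<.19)&(abs(P[...,0]-.5)<.06)
L=(P[m][:,:2]-E0)@rz(EY); r=rect(P[m]); print("canvas",r,P[m][:,2].mean(),"easel frame",rz(EY).T@(r[0][:2]/1000-E0))
m=ok&(H>100)&(H<122)&(S>130)&(P[...,2]>.095)&(P[...,2]<.115)&(P[...,1]<.33)&(P[...,1]>.1)&(P[...,0]<.72)&(P[...,0]>.52)
r=rect(P[m]);print("leg swing",EY-r[1])
move_ptp([.40,.45,.34],down(1.735)); sleep(.3)
t=capture("top"); cv2.imwrite("pics/t6.png",cv2.resize(t["image"][90:300,180:460],None,fx=2.8,fy=2.8,interpolation=3))
print(current_clock(),current_force())
E
```

```text
canvas (array([494.3, 218.3,  17.1, 149.3]), np.float64(0.16)) 0.1783522609201135 easel frame [-0.01193548  0.0007709 ]
leg swing 1.315
36.3083 [-0.16306899 -0.44823448 -0.63029078]
```

View pics/t6.png

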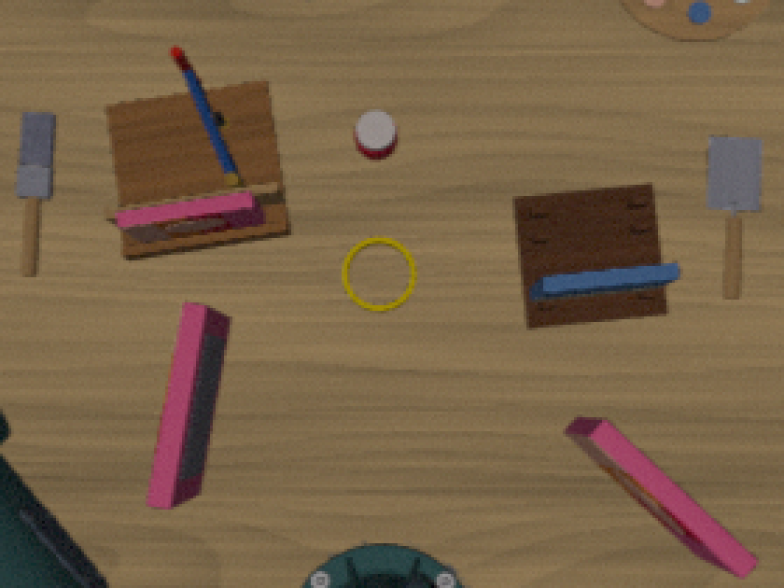

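The top view shows the canvas in the tray at (190,212) with its striped face to the front and the leg resting on the peg at (218,118). Everything else is where it was.

```bash
python3 -c "
from bench import *
close_job()"
```

```text
the job is handed in; nothing more can be done
```

The easel is ready: the leg is seated on its stop peg, and the pink-and-orange painting stands upright in the tray with its painted side to the front. I handed the job in at about 36 s on the robot's clock; no verdict is reported.

- **Leg:** I pushed the post round with shut fingers and held it against the peg at about 10.6 N for roughly 1 s. The highest reading was 11.5 N. Afterwards the leg measured about 1.32 rad of swing, and the same again after the painting was placed.
- **Painting:** I took the 150 mm canvas from the rack, not either of the two larger pink ones (about 216 mm). I lowered it until it touched the tray floor, at about 8 N when the arm stopped, and released it. The last check put it within 1 mm of the tray's middle, parallel to the board and upright (top at 178 mm).
- **Everything else:** the final top view shows the blue canvas, jar, tape, brush and palette knife where they were, with the arm clear of everything.
- **Small disagreements:**
  - My first touch on the post came about 3 mm later than expected.
  - The tray contact was about 1.4 mm lower than my estimate.
  - During the swing the force readings were mostly 0 to 2 N, below the quoted 3 N.

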